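Unlock the specimen carrier and hold its gate wide for the tube block

ROBOT

A 7-joint arm with a two-finger parallel gripper is mounted at the origin on a cart in front of the work surface, level with it; the furniture and walls round the work are solid. World frame = base frame: x ahead of the robot, y to its left, z up, the work surface at z = 0. Lengths are in m, angles in degrees, forces in N, time in s.
With the tool pointing down it reaches from about 0.425 to 0.875 m from the base axis. Payload 4.7 kg.
Tool frame: the origin (TCP) lies on the centre line of the jaws, within the pads' length; the fingertips stand 14 mm ahead of it and the grasp point (between the pads) lies 5 mm behind it; z points along the fingers, y is the line along which they close (so a half turn about z gives the same grasp; the last joint's range is limited). The gripper opens to 87 mm and grips with 3 to 60 N. Pads are 19 mm wide; open, the fingers measure 117 mm over their backs; the gripper's body (75 mm by 190 mm) begins 51 mm behind the grasp point.
Start: joints at [64.234, 18.392, -4.016, 83.108, 1.295, 78.541, -3.26], TCP at [0.291, -0.581, 0.237] pointing down, gripper open.
Joint ranges: [-163.93, 163.93], [-17.29, 119.83], [-79.2, 71.16], [3.27, 140.29], [-89.18, 269.18], [5.43, 117.66], [-154.24, 154.24]. Speed limits (degrees/s): [147.25, 147.25, 180, 180, 180, 180, 180].

INTERFACE

Orientations are given as [roll, pitch, yaw] about the fixed x, y, z axes, in that order (R = Rz(yaw) Ry(pitch) Rx(roll)).
In Python, from cell import env gives the robot as it stands.
- The arm moves only by the tool jog_arm, never from a script. Its argument "motion" is a list that holds one entry, the list of rows, each a list of 7 numbers: the shift along the tool's x, y, z in units of 0.1 m (1.0 is 0.1 m), then the turn, a rotation vector about the tool's x, y, z in units of 180 degrees (1.0 is 180 degrees), then the closure, from 0 (fully open) to 1 (shut). A call has 1 to 5 rows; each row is the pose to reach, as a shift and turn from the pose commanded when the call began, along the tool's axes at that moment, turning the shorter way round; what a row does not reach only later rows make up. A row lasts 1/10 s, in which the tool goes at most 50 mm and 8.59 degrees, less where a joint would pass 70% of its speed; a pose out of reach is approached as far as the arm can. A call with a number of a shift or a turn outside -1 to 1 is refused whole. A call with a gripper value outside its range is refused whole. The fingers move at their own pace and stop on an object; "grip_force" is the grip in N (left out, the last holds). Time passes only in rows, so rows that repeat a pose let the fingers close. It gives the time, the measured TCP pose, the force, the opening and the grip force at its end, in the units of the state.
- env.get_obs(): the state, without advancing time (a new reading comes with each control period).
- env.read_camera(name): name is "scene" or "top"; returns (picture, depth): 480x640x3 uint8, red, green, blue; 480x640 float32, m along the optical axis (not along the pixel's ray), 0 where there is no reading.
- env.camera_info(name): a dict with "camera_matrix" (3x3 intrinsics, pixels), "origin" and "orientation" of the camera in the world. Camera axes: x right, y down, z forward; pixel columns grow to the right and rows downward; lengths in m; the calibration is good to about 2 mm. A picture is of the moment at which its call begins. camera_info takes no time and is no camera call.
- env.sign_off(): hands the job in; it is judged then, once.
The state is a dict: "time_s": time; "qpos": joint angles; "joint_velocities": joint speeds; "effort": joint torques, N m; "tool_pos": TCP position; "tool_rot": TCP orientation; "force": force on the tool from outside, world axes, zero at the start; "wrist_torque": the same for the moment, N m; "grip_width": finger opening in m; "grasp_force": force on a finger pad.
Only numpy, scipy, OpenCV 4.12 (cv2) and the standard library are available. Lean on these libraries where they do the work, as an engineer would, in place of code of your own. Each camera call takes 0.05 s, during which the arm holds its last target. There are 200 camera calls.

TASK

A locked specimen carrier has come in: take the square steel key block from the bench and press it fully home, upright, in the lock socket on the carrier's roof, and leave it there; then squeeze the two tabs of the roof catch together so that the gate springs ajar onto its safety keeper. Next squeeze the two tabs on the gate itself, swing the gate out past its detent until it stands square to the carrier's front or a little wider, and finish still holding it there with the gripper, for its spring pulls it back and a colleague is about to draw the tube block straight out. Do not shift or knock over the jar, the slim bottle or the timer.

Things in the scene. Friction and masses are not known exactly. Their poses are not given: they have to be found in the camera images.
- key_block: Loose steel key block, 0.25 kg, standing on the bench. Square plug 26 x 26 mm, 36 mm long (lowest 9 mm tapering to 20 mm); above it a flange 36 x 36 x 5 mm; on top a black flat grip 12 mm thick (x) by 34 mm wide (y), 41 to 75 mm above the foot. Origin: centre of the foot; z up, x and y square to the plug's faces. Fits the socket in any quarter turn; its weight keeps it home.
- socket_mouth (a point): Centre of the mouth of the lock socket, an aluminium block 48 x 48 x 48 mm on the carrier's roof; 198 mm above the bench, 94 mm behind the carrier's front edge, 64 mm right of its middle; axes the carrier's. Square hole 29 x 29 mm, 3 mm chamfer. Key home: flange on the socket's top, foot 36 mm below the mouth. 24 mm down the foot meets the lock bar's sprung pad and presses it down (1 N).
- lock_bar (a joint): Lock bar, slide in m: 0 up, locking the roof catch (which then moves only 1.5 mm); grows downwards to 0.012 with the key home. Above about 0.009 the roof catch is free.
- carrier: Specimen carrier, fixed to the bench: grey floor and roof, clear walls, aluminium edges; 200 mm wide (y), 150 mm deep (x), roof 150 mm high. Origin: on the bench under the middle of its front edge; x from the front into the carrier, y to the left seen from the front, z up. The gate closes the left part of the front.
- catch_grip (a point): Where to squeeze the roof catch: midway between its two upright black tabs when fully squeezed, 180 mm above the bench, 55 mm behind the front edge; axes the carrier's. Tabs 8 mm thick (y), 24 mm wide (x), tops 198 mm up. Right (-y) tab fixed, outer face 18.5 mm from this point; left tab slides, outer face 29.5 mm away at rest, 17.5 mm fully squeezed (3 to 9 N).
- catch (a joint): Roof catch, slide in m: 0 bolted, grows as its left tab is squeezed towards the right one, 0.012 at most; its bolt frees the gate from about 0.008 on. Springs back when let go.
- gate_hinge (a point): Point on the gate's upright hinge axis, 157 mm above the bench, 34 mm right of the middle of the carrier's front and 15 mm before it; axes the carrier's.
- gate (a joint): Gate, hinge in rad about the vertical through gate_hinge: 0 shut, grows as the left edge swings out of the front (counter-clockwise from above), 1.57 square to the front, 1.85 at most. Freed by the roof catch it springs to 0.17, onto the safety keeper. Its spring (0.25 N m/rad) pulls towards 0.4; the detent lies between 0.5 and 1.05 (4 N at the tabs); let go wide, it returns to 1.05.
- gate_grip (a point): Where to squeeze the gate's own catch: midway between the two upright black tabs on its front when fully squeezed, 157 mm above the bench, moving with the gate. From gate_hinge: 75 mm along the gate (its y) and 24 mm out of its front (its -x); axes turn with the gate, the carrier's when shut. Tabs 8 mm thick (y), reaching 16 mm before (-x) and 22 mm behind this point, tops 175 mm up.
- trigger (a joint): Sliding tab of the gate's own catch, the one farther from the hinge: outer face 25 mm from gate_grip at rest, 15 mm fully squeezed (3 to 8 N); the other tab is fixed, outer face 15 mm away. Slide in m: 0 at rest, its tongue behind the safety keeper; 0.010 squeezed; the gate is free from about 0.006 on and past 0.3 rad needs no more squeezing. Springs back when let go.
- jar: Bystander: white screw-lid jar, 54 mm across, 84 mm high; origin under its centre.
- saline: Bystander: slim white bottle, 43 mm across, 140 mm high; origin under its centre.
- timer: Bystander: small white bench timer, 38 x 72 mm, 58 mm high; origin under its centre.
Not all that is in view belongs to the job. Of the things shaped like the key_block, the steel one is meant.

How it is judged:
By the outcome, as a careful person would: the job done as asked, in the order asked, and still so for the second after the job is handed in, while the arm keeps its last pose, push and grip.
It also fails if it takes over 64 s, if anything falls off the work surface, if the arm or the gripper's body presses on something with over 40 N, if the wrist force passes 120 N, or if a joint passes its speed limit or range.

## Working session

There is one attempt and no reset: what is moved stays moved. The work goes in short steps, Python scripts to look and compute and a tool call to move; the robot and the scene stay as the last step left them, time stands still between calls to the robot, and variables do not carry over. Pictures are saved under pics/ and viewed, at most 10 in all, crops included, and the job is handed in when it is done.

Besides the shell and the picture viewer there is one more tool, called after "Emit:" in YAML: its name, and indented under it one key for each argument. jog_arm: Moves the arm, as the interface text tells. Shifts and turns lie within -1 to 1; 1 stands for 0.1 m of shift or 180 degrees of turn. Its arguments: {"type":"object","properties":{"motion":{"type":"array","items":{"type":"array","items":{"type":"array","items":{"type":"number"}}}},"grip_force":{"type":"number"}},"required":["motion"]}

```bash
ls; mkdir -p pics
python3 - <<'E'
from cell import env
import cv2,numpy as np
print(env.get_obs())
for n in("scene","top"):
    im,d=env.read_camera(n); cv2.imwrite(f"pics/{n}0.png",im[:,:,::-1]); np.savez(f"{n}0.npz",im=im,d=d)
    print(n,env.camera_info(n))
E
```

```text
pics
{'time_s': 0.0, 'qpos': array([64.23523562, 18.43729175, -4.01446295, 83.17699225,  1.29426346,
       78.53941847, -3.26123584]), 'joint_velocities': array([ 0.06628063,  0.01146723,  0.10799195,  0.02560934,  0.10303716,
       -0.00471164, -0.05998166]), 'effort': array([-1.51309710e-04, -4.91293573e+01, -4.03990243e-01, -3.12527382e+01,
       -6.39684917e-02,  4.37988248e-02,  1.80615825e-04]), 'tool_pos': array([ 0.29047533, -0.58088559,  0.23546305]), 'tool_rot': array([-1.79891496e+02,  5.43966167e-03,  2.65721685e+01]), 'force': array([-0.03419447, -0.18040504, -0.5467211 ]), 'wrist_torque': array([ 9.24548496e-02,  6.55086606e-03, -8.85278704e-05]), 'grasp_force': 0.0, 'grip_width': 0.0870038458881705}
scene {'camera_matrix': array([[618.36490606,   0.        , 315.95573071],
       [  0.        , 618.36490606, 233.60410139],
       [  0.        ,   0.        ,   1.        ]]), 'origin': array([-0.56211002, -0.95230183,  0.94566865]), 'orientation': array([-118.1009588 ,   -0.76261846,  -47.84791749])}
top {'camera_matrix': array([[518.7863874 ,   0.        , 322.99265599],
       [  0.        , 518.7863874 , 230.95205913],
       [  0.        ,   0.        ,   1.        ]]), 'origin': array([0.49198397, 0.07378953, 1.26754772]), 'orientation': array([-177.2045842 ,   -1.69627062,  -91.38690041])}
```

View pics/scene0.png

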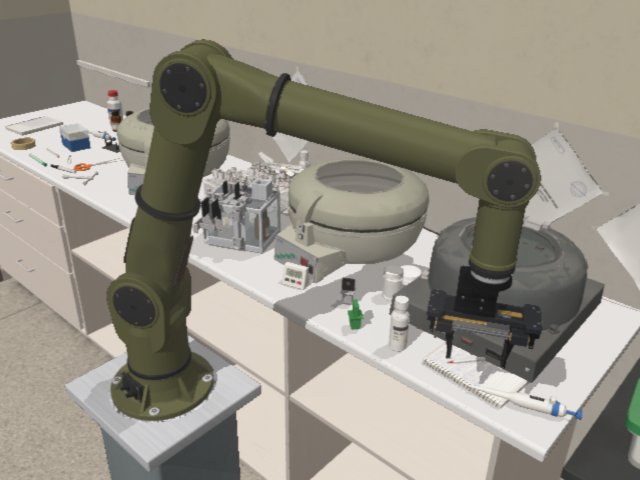

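View pics/top0.png

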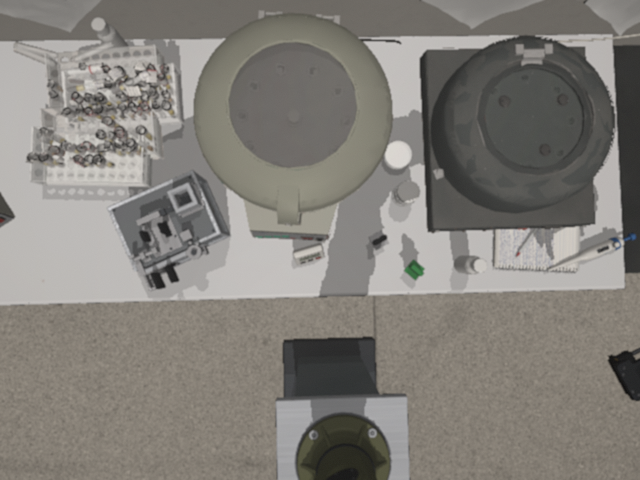

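Scene overview: the key block is at top (378,240) / scene (348,285), with the green decoy at top (414,269). The carrier is at top (168,230), the timer at (308,252), the bottle at (470,264), and the jar near (405,190). I'll enlarge the key parts.

Run:
```python
import cv2,numpy as np
t=cv2.imread("pics/top0.png"); s=cv2.imread("pics/scene0.png")
a=cv2.resize(t[160:300,95:245],None,fx=4,fy=4,interpolation=cv2.INTER_CUBIC)[:560]
b=cv2.resize(t[220:260,355:405],None,fx=4,fy=4,interpolation=cv2.INTER_CUBIC)
out=np.zeros((560,800,3),np.uint8); out[:560,:600]=a; out[:160,600:800]=b
c=cv2.resize(s[265:315,325:375],None,fx=4,fy=4,interpolation=cv2.INTER_CUBIC); out[200:400,600:800]=c
cv2.imwrite("pics/crop0.png",out)
cv2.imwrite("pics/crop1.png",cv2.resize(s[160:260,190:310],None,fx=6,fy=6,interpolation=cv2.INTER_CUBIC)[:600])
```

```text
(no output)
```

View pics/crop0.png

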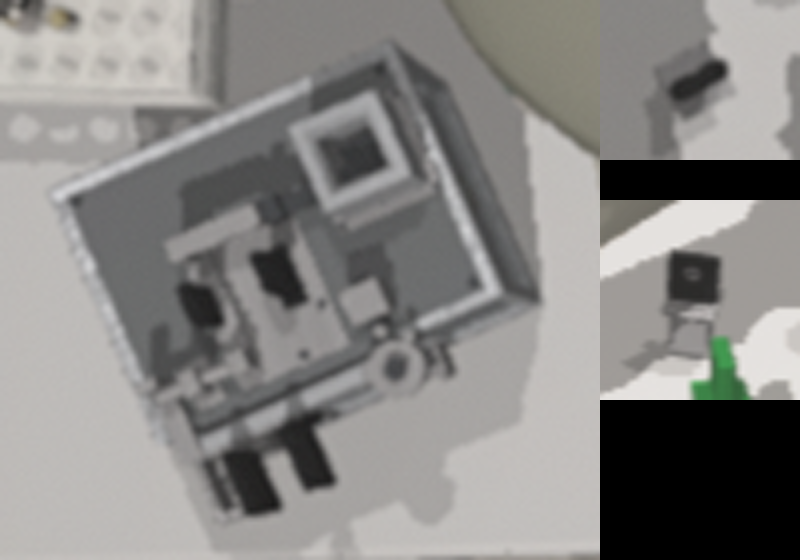

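View pics/crop1.png

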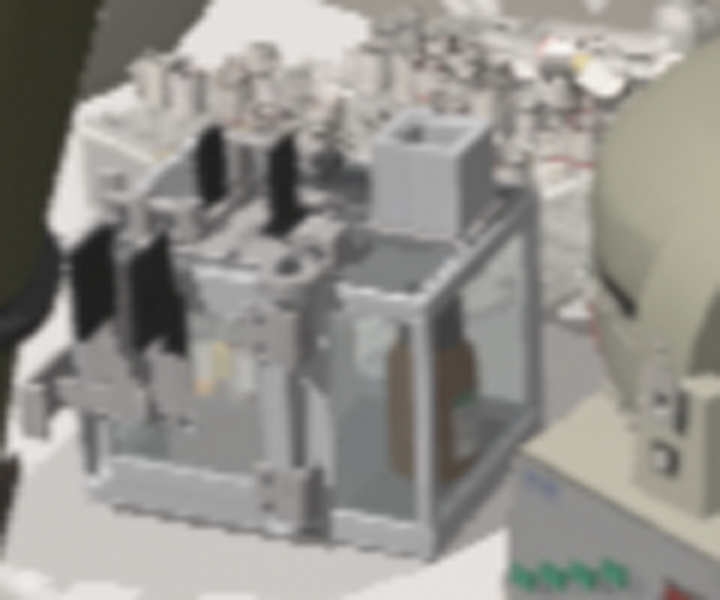

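The top crop shows the socket mouth at px (184,199), roof catch tabs at (163,230) and (145,236), and gate tabs at (157,280) and (172,274). The key grip is at (380,240). Next I'll measure these.

```bash
cat > h.py <<'E'
import numpy as np,cv2
from cell import env
from scipy.spatial.transform import Rotation as R
def cam(n):
    c=env.camera_info(n); return np.array(c["camera_matrix"]),np.array(c["origin"]),R.from_euler("xyz",c["orientation"],degrees=True).as_matrix()
def cloud(n,d):
    K,o,M=cam(n); v,u=np.mgrid[:480,:640]
    return np.dstack([(u-K[0,2])/K[0,0]*d,(v-K[1,2])/K[1,1]*d,d])@M.T+o
def ray(n,uv,z):
    K,o,M=cam(n); r=M@np.array([(uv[0]-K[0,2])/K[0,0],(uv[1]-K[1,2])/K[1,1],1]); return o+r*(z-o[2])/r[2]
def proj(n,p):
    K,o,M=cam(n); q=K@(M.T@(np.asarray(p)-o)); return q[:2]/q[2]
def rect(P): # top-view xy points -> minAreaRect in mm
    (c,s,a)=cv2.minAreaRect((P*1000).astype(np.float32)); return np.round(c,1),np.round(s,1),round(a,1)
E
python3 - <<'E'
from h import *
z=np.load("top0.npz");im=z["im"].astype(int);d=z["d"];P=cloud("top",d);Z=P[...,2]
g=im.max(2)
v,u=np.mgrid[:480,:640]
def box(a,b,c,e): return (u>=a)&(u<b)&(v>=c)&(v<e)
print("bench z",np.median(Z[275:290,250:280]))
m=box(150,215,170,225)&(abs(Z-.198)<.006); print("socket",m.sum(),rect(P[m][:,:2]),P[m].mean(0))
m=box(95,245,160,300)&(abs(Z-.150)<.006)&(g>0); print("roof",m.sum(),rect(P[m][:,:2]))
for n,b in dict(key=(365,395,228,255)).items():
    m=box(*b)&(Z>.066)&(Z<.085); print(n,m.sum(),rect(P[m][:,:2]),P[m].mean(0))
    mb=box(*b)&(g<60)&(Z>.05); print("black",mb.sum(),cv2.minAreaRect(np.argwhere(mb)[:,::-1].astype(np.float32)))
    print(np.round(Z[232:250:2,368:394:2]*1000).astype(int))
for n,b in dict(cat1=(155,175,218,242),cat2=(136,154,226,246),gt1=(148,168,268,292),gt2=(165,182,262,285)).items():
    m=box(*b)&(g<60)&(Z>.165); print(n,m.sum(),rect(P[m][:,:2]),P[m].mean(0))
for n,b in dict(jar=(390,425,175,215),jar2=(380,415,138,172),timer=(288,330,235,270),sal=(450,490,250,280),green=(400,430,255,282)).items():
    m=box(*b)&(Z>.02); print(n,m.sum(),rect(P[m][:,:2]),Z[m].max())
E
```

```text
bench z -0.0003040502597284611
socket 388 (array([623.4, 323.9]), array([ 52.7, 155.6]), 28.9) [0.61923731 0.33072462 0.19704205]
roof 5283 (array([552.6, 371. ]), array([206.9, 201.7]), 22.8)
key 77 (array([528.1, -92.8]), array([12.2, 33. ]), 25.8) [ 0.52792127 -0.09296386  0.074234  ]
black 58 ((379.1000671386719, 239.70004272460938), (4.0249223709106445, 13.86362075805664), 63.43495178222656)
[[ 0  1 -2  1 42 43 41 43  5  4  0 -5  3]
 [-5  2 41 42 38 41 42 43 73 -1  3  1  1]
 [ 1 43 43 38 40 42 72 71 76 75 -2  1 -1]
 [ 1 38 44 36 73 78 79 71 78 73 -1 -3  2]
 [ 2 47 50 74 75 76 78 75 38 42  0 -1 -2]
 [-4 -2 57 74 76 74 39 47 38 39 -1  1  1]
 [-5 -5 41 74 41 37 39 40 46  3  5 -5  0]
 [ 0  0  2 44 40 39 40  2 -2  2  1 -5  1]
 [ 1 -1  3 38 40  3 -3 -1  0  0 -1  4  1]]
cat1 66 (array([521.2, 228.1]), array([313.5,  19.8]), 75.7) [0.55711073 0.36756688 0.20441138]
cat2 74 (array([541.8, 411.1]), array([21.4,  7.9]), 26.9) [0.54199023 0.40938093 0.18690424]
gt1 72 (array([455.5, 378.7]), array([32.5, 37. ]), 21.6) [0.45405792 0.38846214 0.17273411]
gt2 70 (array([469.3, 222.4]), array([ 34.2, 298.7]), 2.2) [0.46498097 0.35499313 0.20360151]
jar 525 (array([582.1, -49.1]), array([ 52.7, 300.1]), 26.3) 1.267547721318592
jar2 720 (array([640.6, -35.4]), array([ 74.5, 361.2]), 42.1) 1.267547721318592
timer 585 (array([509.9,  72.4]), array([95.6, 63.4]), 88.4) 1.267547721318592
sal 496 (array([ 487.9, -123.2]), array([391.8,  42.7]), 82.6) 1.267547721318592
green 245 (array([482.5, -65. ]), array([274.4,  46. ]), 76.6) 1.267547721318592
```

Run:
```python
from h import *
z=np.load("top0.npz");im=z["im"].astype(int);d=z["d"];P=cloud("top",d);Z=P[...,2].copy();Z[d==0]=-9
g=im.max(2); v,u=np.mgrid[:480,:640]
def box(a,b,c,e): return (u>=a)&(u<b)&(v>=c)&(v<e)
print("keyray",ray("top",(379.1,239.7),.075))
def big(m):
    n,l,s,_=cv2.connectedComponentsWithStats(m.astype(np.uint8)); return l==1+np.argmax(s[1:,4])
m=big(box(150,215,170,225)&(abs(Z-.198)<.009)); print("socket",m.sum(),rect(P[m][:,:2]),P[m].mean(0))
m=big(box(160,205,180,215)&(Z<.19)&(Z>.1)&box(174,194,190,210)); print("hole",rect(P[m][:,:2]), ray("top",(u[m].mean(),v[m].mean()),.150))
m=box(95,245,160,300)&(abs(Z-.150)<.006); m=big(m); print("roof",m.sum(),rect(P[m][:,:2]))
for n,b in dict(cat1=(155,175,218,242),cat2=(136,154,226,246),gt1=(148,168,268,292),gt2=(165,182,262,285)).items():
    m=box(*b)&(g<60)&(Z>.165); m=m&(Z<.22);print(n,m.sum(),rect(P[m][:,:2]),np.median(P[m],0))
for n,b in dict(jar=(390,425,175,215),jar2=(380,415,138,172),timer=(288,330,235,270),sal=(450,490,250,280),green=(400,430,255,282)).items():
    m=big(box(*b)&(Z>.02)); print(n,m.sum(),rect(P[m][:,:2]),Z[m].max())
# edges at top rim by rays: corners BL, BR
for uv in [(109.5,207.5),(192,170.5),(218.7,232.5)]: print(ray("top",uv,.150))
# scene view cloud, socket top
z=np.load("scene0.npz");d=z["d"];P=cloud("scene",d);Z=P[...,2].copy();Z[d==0]=-9
m=big(box(248,276,175,192)&(abs(Z-.198)<.006)); print("scene socket",m.sum(),rect(P[m][:,:2]))
```

```text
keyray [ 0.52621076 -0.0919548   0.075     ]
socket 396 (array([620.5, 330.1]), array([49.2, 48.6]), 23.0) [0.62002941 0.32982603 0.19672057]
hole (array([621.6, 333.6]), array([25.9, 25.6]), 24.5) [0.62525384 0.34029083 0.15      ]
roof 5209 (array([570.3, 378.5]), array([168.6, 201.7]), 22.8)
cat1 65 (array([558.7, 373. ]), array([21.7,  6.9]), 21.6) [0.55767454 0.37172768 0.19175029]
cat2 74 (array([541.8, 411.1]), array([21.4,  7.9]), 26.9) [0.54178188 0.40909878 0.18979964]
gt1 72 (array([455.5, 378.7]), array([32.5, 37. ]), 21.6) [0.4533958  0.39108478 0.17296659]
gt2 68 (array([463.6, 363.5]), array([35.4,  8.2]), 28.0) [0.46510103 0.36256453 0.17241244]
jar 518 (array([ 636.6, -159. ]), array([51.3, 52.5]), 87.4) 0.09224082540969247
jar2 716 (array([ 732.5, -129.3]), array([ 66.4, 104.1]), 7.8) 0.2133618459975124
timer 391 (array([500.1,  73.5]), array([33.6, 70.3]), 15.9) 0.06361998936908186
sal 490 (array([ 464.6, -298.7]), array([43., 37.]), 2.6) 0.14399834874627704
green 242 (array([ 456.5, -176.9]), array([36.2, 36.3]), 48.2) 0.07920291295900905
[0.60628904 0.49433927 0.15      ]
[0.68250079 0.31841042 0.15      ]
[0.54752831 0.26316683 0.15      ]
scene socket 108 (array([617.6, 328.3]), array([60.7, 51.5]), 26.5)
```

```bash
cat >> h.py <<'E'
X=np.array([np.cos(np.radians(23)),np.sin(np.radians(23))]);Y=np.array([-X[1],X[0]])
SOCK=np.array([.6203,.3300]); ORG=SOCK-.094*X+.064*Y
def C(x,y): return ORG+x*X+y*Y
def T(): # current pose
    o=env.get_obs(); return o["tool_pos"],R.from_euler("xyz",o["tool_rot"],degrees=True)
def go(xyz,yaw,n=None):
    "split a move into calls; print shift (0.1 m) and turn (180 deg) in tool axes"
    p,r=T(); tgt=R.from_euler("xyz",[180,0,yaw],degrees=True)
    d=np.asarray(xyz)-p; w=(r.inv()*tgt).as_rotvec()
    k=n or int(max(1,np.ceil(max(np.linalg.norm(d)/.098,np.degrees(np.linalg.norm(w))/40))))
    for i in range(k):
        ri=r*R.from_rotvec(w*i/k); print(np.round(ri.inv().apply(d/k)*10,3).tolist(),np.round(w/k/np.pi,4).tolist())
def clear(P,xyz,yaw,label=""):
    p=P.reshape(-1,3); t=R.from_euler("xyz",[180,0,yaw],degrees=True).inv().apply(p-np.asarray(xyz))
    b=(abs(t[:,0])<.05)&(abs(t[:,1])<.11); f=(abs(t[:,0])<.013)&(abs(t[:,1])<.062)
    print(label,"top under body",round(p[b,2].max()*1000),"body bottom",round((xyz[2]+.056)*1000),"under fingers",round(p[f,2].max()*1000),"tips",round((xyz[2]-.014)*1000))
E
python3 - <<'E'
from h import *
z=np.load("top0.npz");d=z["d"];P=cloud("top",d)[d>0]; P=P[(P[:,0]>.4)&(P[:,2]<.6)]
clear(P,[.528,-.093,.057],115.8,"key")
clear(P,[.6203,.330,.22],113,"socket")
for f in np.linspace(0,1,6):
    a=np.array([.528,-.093]);b=np.array([.6203,.33]); clear(P,[*(a+f*(b-a)),.3],115,f"path{f:.1f}")
for f in np.linspace(0,1,6):
    a=np.array([.5,-.093]);b=np.array([.5,.33]); clear(P,[*(a+f*(b-a)),.3],115,f"path{f:.1f}")
cg=C(.048,.0135); print(ORG,cg); clear(P,[*cg,.185],23,"catch")
for a in (.17,.6,1.2,1.6):
    c,s=np.cos(a),np.sin(a);q=C(-.015+c*-.024-s*.075,-.034+s*-.024+c*.075);print(a,q);clear(P,[*q,.155],23+np.degrees(a),"gate")
go([.528,-.093,.2],115.8)
E
```

```text
key top under body 79 body bottom 113 under fingers 79 tips 43
socket top under body 203 body bottom 276 under fingers 203 tips 206
path0.0 top under body 79 body bottom 356 under fingers 79 tips 286
path0.2 top under body 229 body bottom 356 under fingers 141 tips 286
path0.4 top under body 238 body bottom 356 under fingers 230 tips 286
path0.6 top under body 239 body bottom 356 under fingers 222 tips 286
path0.8 top under body 226 body bottom 356 under fingers 174 tips 286
path1.0 top under body 203 body bottom 356 under fingers 203 tips 286
path0.0 top under body 79 body bottom 356 under fingers 78 tips 286
path0.2 top under body 197 body bottom 356 under fingers 85 tips 286
path0.4 top under body 227 body bottom 356 under fingers 90 tips 286
path0.6 top under body 211 body bottom 356 under fingers 87 tips 286
path0.8 top under body 172 body bottom 356 under fingers 155 tips 286
path1.0 top under body 202 body bottom 356 under fingers 173 tips 286
[0.50876575 0.35218358] [0.54767511 0.38336549]
catch top under body 203 body bottom 241 under fingers 201 tips 171
0.17 [0.44749351 0.3651303 ]
gate top under body 180 body bottom 211 under fingers 180 tips 141
0.6 [0.43213655 0.33524434]
gate top under body 180 body bottom 211 under fingers 7 tips 141
1.2 [0.43401321 0.28873986]
gate top under body 175 body bottom 211 under fingers 7 tips 141
1.6 [0.45010893 0.26190836]
gate top under body 175 body bottom 211 under fingers 7 tips 141
[0.718, -0.55, 0.06] [-0.0001, -0.0001, -0.0826]
[0.835, -0.348, 0.06] [-0.0001, -0.0001, -0.0826]
[0.896, -0.122, 0.06] [-0.0001, -0.0001, -0.0826]
[0.897, 0.112, 0.059] [-0.0001, -0.0001, -0.0826]
[0.839, 0.339, 0.059] [-0.0001, -0.0001, -0.0826]
[0.723, 0.543, 0.059] [-0.0001, -0.0001, -0.0826]
```

Emit:
jog_arm:
  motion:
    - [[0.36, -0.275, 0.03, 0, 0, -0.0413, 0], [0.718, -0.55, 0.06, 0, 0, -0.0826, 0], [0.718, -0.55, 0.06, 0, 0, -0.0826, 0]]

```text
time_s: 0.4
tool_pos: [0.3354, -0.4931, 0.2298]
tool_rot: [-179.9, -0.3, 42.1]
force: [0.2, 0.9, -0.4]
grip_width: 0.0869
grasp_force: 0.0
```

Emit:
jog_arm:
  motion:
    - [[0.418, -0.174, 0.03, 0, 0, -0.0413, 0], [0.835, -0.348, 0.06, 0, 0, -0.0826, 0], [0.835, -0.348, 0.06, 0, 0, -0.0826, 0]]

```text
time_s: 0.7
tool_pos: [0.3742, -0.412, 0.2242]
tool_rot: [-179.9, -0.2, 57.0]
force: [-0.7, 0.6, -0.2]
grip_width: 0.0872
grasp_force: 0.0
```

Emit:
jog_arm:
  motion:
    - [[0.448, -0.061, 0.03, 0, 0, -0.0413, 0], [0.896, -0.122, 0.06, 0, 0, -0.0826, 0], [0.896, -0.122, 0.06, 0, 0, -0.0826, 0]]

```text
time_s: 1.0
tool_pos: [0.413, -0.3309, 0.2183]
tool_rot: [-180.0, -0.2, 71.8]
force: [-0.1, 1.0, 0.4]
grip_width: 0.0869
grasp_force: 0.0
```

Emit:
jog_arm:
  motion:
    - [[0.449, 0.056, 0.03, 0, 0, -0.0413, 0], [0.897, 0.112, 0.06, 0, 0, -0.0826, 0], [0.897, 0.112, 0.06, 0, 0, -0.0826, 0]]

```text
time_s: 1.3
tool_pos: [0.4519, -0.2498, 0.2124]
tool_rot: [180.0, -0.2, 86.6]
force: [0.3, 0.6, 0.6]
grip_width: 0.0869
grasp_force: 0.0
```

Emit:
jog_arm:
  motion:
    - [[0.42, 0.17, 0.03, 0, 0, -0.0413, 0], [0.839, 0.339, 0.06, 0, 0, -0.0826, 0], [0.839, 0.339, 0.06, 0, 0, -0.0826, 0]]

```text
time_s: 1.6
tool_pos: [0.491, -0.1685, 0.2065]
tool_rot: [179.9, -0.2, 101.5]
force: [0.4, 0.6, -0.3]
grip_width: 0.087
grasp_force: 0.0
```

Emit:
jog_arm:
  motion:
    - [[0.361, 0.272, 0.03, 0, 0, -0.0413, 0], [0.723, 0.543, 0.06, 0, 0, -0.0826, 0], [0.723, 0.543, 0.06, 0, 0, -0.0826, 0], [0.723, 0.543, 0.06, 0, 0, -0.0826, 0]]

```text
time_s: 2.0
tool_pos: [0.5283, -0.0937, 0.2003]
tool_rot: [-180.0, -0.0, 115.8]
force: [-0.5, -0.4, -0.5]
grip_width: 0.0867
grasp_force: 0.0
```

Run:
```python
from h import *
o=env.get_obs();print(o["time_s"],o["tool_pos"],o["tool_rot"],o["qpos"])
z=np.load("scene0.npz");d=z["d"];im=z["im"].astype(int);P=cloud("scene",d)
m=(P[...,2]>.045)&(P[...,2]<.08)&(im.max(2)<60)&(d>0)&(abs(P[...,0]-.528)<.04)&(abs(P[...,1]+.093)<.04)
print(m.sum(),P[m].mean(0),rect(P[m][:,:2]))
go([.528,-.093,.057],115.8)
```

```text
2.0 [ 0.52834731 -0.09365499  0.2002782 ] [-1.79956393e+02 -2.58575300e-03  1.15750173e+02] [ 37.77493984   8.01276691 -33.05925973 101.13749815   4.60108526
  72.22667622  29.31214001]
102 [ 0.5230344  -0.09992835  0.0610349 ] (array([523.8, -99.2]), array([14.3, 28.8]), 25.0)
[0.004, 0.0, 0.716] [-0.0001, -0.0, -0.0001]
[0.004, 0.0, 0.716] [-0.0001, -0.0, -0.0001]
```

Emit:
jog_arm:
  motion:
    - [[0, 0, 0.4, 0, 0, 0, 0], [0, 0, 0.72, 0, 0, 0, 0], [0, 0, 0.72, 0, 0, 0, 0]]
  grip_force: 30

```text
time_s: 2.3
tool_pos: [0.5242, -0.0958, 0.1242]
tool_rot: [-179.6, -0.3, 115.5]
force: [-1.2, -0.4, -0.3]
grip_width: 0.087
grasp_force: 0.0
```

Emit:
jog_arm:
  motion:
    - [[0, 0, 0.4, 0, 0, 0, 0], [0, 0, 0.6, 0, 0, 0, 0], [0, 0, 0.72, 0, 0, 0, 0], [0, 0, 0.72, 0, 0, 0, 0], [0, 0, 0.72, 0, 0, 0, 0]]

```text
time_s: 2.8
tool_pos: [0.5293, -0.0942, 0.058]
tool_rot: [179.9, 0.1, 115.7]
force: [-0.4, -0.0, 0.2]
grip_width: 0.0869
grasp_force: 0.0
```

Emit:
jog_arm:
  motion:
    - [[0, 0, 0, 0, 0, 0, 1], [0, 0, 0, 0, 0, 0, 1], [0, 0, 0, 0, 0, 0, 1], [0, 0, 0, 0, 0, 0, 1], [0, 0, 0, 0, 0, 0, 1]]

```text
time_s: 3.3
tool_pos: [0.5283, -0.0935, 0.0567]
tool_rot: [180.0, 0.0, 115.8]
force: [-0.3, -0.6, 0.3]
grip_width: 0.0553
grasp_force: 0.0
```

Emit:
jog_arm:
  motion:
    - [[0, 0, 0, 0, 0, 0, 1], [0, 0, 0, 0, 0, 0, 1], [0, 0, 0, 0, 0, 0, 1], [0, 0, 0, 0, 0, 0, 1], [0, 0, 0, 0, 0, 0, 1]]

```text
time_s: 3.8
tool_pos: [0.5282, -0.0935, 0.0565]
tool_rot: [-180.0, 0.0, 115.8]
force: [0.0, 0.8, -0.8]
grip_width: 0.0149
grasp_force: 0.5
```

Emit:
jog_arm:
  motion:
    - [[0, 0, 0, 0, 0, 0, 1], [0, 0, 0, 0, 0, 0, 1], [0, 0, 0, 0, 0, 0, 1], [0, 0, 0, 0, 0, 0, 1]]

```text
time_s: 4.2
tool_pos: [0.5281, -0.0935, 0.0564]
tool_rot: [-180.0, -0.0, 115.8]
force: [-0.6, -0.4, -0.2]
grip_width: 0.0118
grasp_force: 29.9
```

Emit:
jog_arm:
  motion:
    - [[0, 0, -0.1, 0, 0, 0, 1], [0, 0, -0.3, 0, 0, 0, 1], [0, 0, -0.6, 0, 0, 0, 1], [0, 0, -0.9, 0, 0, 0, 1]]

```text
time_s: 4.6
tool_pos: [0.5277, -0.0932, 0.1475]
tool_rot: [-180.0, -0.1, 115.8]
force: [0.8, -0.5, -2.3]
grip_width: 0.0119
grasp_force: 29.9
```

Emit:
jog_arm:
  motion:
    - [[0, 0, -0.3, 0, 0, 0, 1], [0, 0, -0.6, 0, 0, 0, 1], [0, 0, -0.9, 0, 0, 0, 1], [0, 0, -1, 0, 0, 0, 1]]

```text
time_s: 5.0
tool_pos: [0.5297, -0.0934, 0.2502]
tool_rot: [179.8, 0.2, 115.8]
force: [0.8, -0.3, -3.2]
grip_width: 0.0122
grasp_force: 29.9
```

Emit:
jog_arm:
  motion:
    - [[0, 0, -0.3, 0, 0, 0, 1], [0, 0, -0.6, 0, 0, 0, 1], [0, 0, -0.9, 0, 0, 0, 1], [0, 0, -0.9, 0, 0, 0, 1]]

```text
time_s: 5.4
tool_pos: [0.5299, -0.0933, 0.34]
tool_rot: [179.7, 0.2, 115.8]
force: [0.4, 0.0, -2.7]
grip_width: 0.0119
grasp_force: 29.9
```

Run:
```python
from h import *
im,d=env.read_camera("scene"); cv2.imwrite("pics/s1.png",cv2.resize(im[150:330,270:510,::-1],None,fx=3,fy=3))
o=env.get_obs();print(o["time_s"],o["tool_pos"],o["tool_rot"],o["grip_width"],o["grasp_force"])
go([*SOCK,.345],113)
```

```text
5.45 [ 0.52894552 -0.09328134  0.33744607] [1.79883396e+02 9.74107053e-02 1.15798747e+02] 0.011726711471378125 29.939301458070986
[0.683, 0.533, -0.015] [0.0001, 0.0001, 0.0031]
[0.688, 0.526, -0.015] [0.0001, 0.0001, 0.0031]
[0.693, 0.52, -0.015] [0.0001, 0.0001, 0.0031]
[0.698, 0.513, -0.015] [0.0001, 0.0001, 0.0031]
[0.703, 0.506, -0.015] [0.0001, 0.0001, 0.0031]
```

View pics/s1.png

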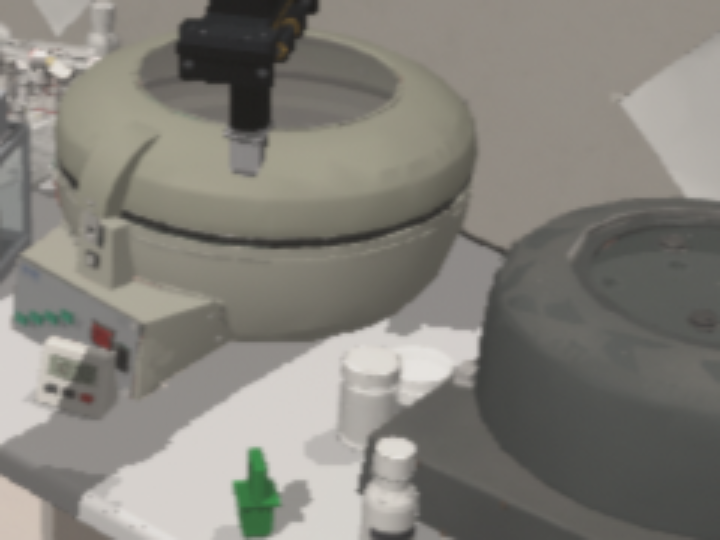

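The steel key is held upright in the jaws (crop 247,150), and the bystanders are untouched.

Emit:
jog_arm:
  motion:
    - [[0.17, 0.13, 0, 0, 0, 0.001, 1], [0.4, 0.31, -0.01, 0, 0, 0.002, 1], [0.683, 0.533, -0.015, 0, 0, 0.003, 1]]

```text
time_s: 5.75
tool_pos: [0.5457, -0.0096, 0.3353]
tool_rot: [-179.8, -0.1, 115.0]
force: [0.7, 0.3, -2.5]
grip_width: 0.0121
grasp_force: 29.9
```

Emit:
jog_arm:
  motion:
    - [[0.23, 0.175, 0, 0, 0, 0.001, 1], [0.46, 0.35, -0.01, 0, 0, 0.002, 1], [0.688, 0.526, -0.015, 0, 0, 0.003, 1]]

```text
time_s: 6.05
tool_pos: [0.564, 0.0769, 0.3369]
tool_rot: [-179.8, -0.1, 114.7]
force: [-0.4, 0.4, -3.4]
grip_width: 0.0122
grasp_force: 29.9
```

Emit:
jog_arm:
  motion:
    - [[0.23, 0.175, 0, 0, 0, 0.001, 1], [0.46, 0.35, -0.01, 0, 0, 0.002, 1], [0.693, 0.52, -0.015, 0, 0, 0.003, 1]]

```text
time_s: 6.35
tool_pos: [0.5824, 0.1613, 0.3382]
tool_rot: [-179.8, -0.0, 114.2]
force: [-0.4, 0.8, -2.3]
grip_width: 0.0117
grasp_force: 29.9
```

Emit:
jog_arm:
  motion:
    - [[0.23, 0.175, 0, 0, 0, 0.001, 1], [0.46, 0.35, -0.01, 0, 0, 0.002, 1], [0.698, 0.513, -0.015, 0, 0, 0.003, 1]]

```text
time_s: 6.65
tool_pos: [0.6009, 0.2459, 0.3394]
tool_rot: [-179.8, 0.0, 113.6]
force: [1.0, 0.8, -1.7]
grip_width: 0.0115
grasp_force: 29.9
```

Emit:
jog_arm:
  motion:
    - [[0.23, 0.17, 0, 0, 0, 0.001, 1], [0.45, 0.33, -0.01, 0, 0, 0.002, 1], [0.6, 0.44, -0.015, 0, 0, 0.003, 1], [0.703, 0.506, -0.015, 0, 0, 0.003, 1], [0.703, 0.506, -0.015, 0, 0, 0.003, 1]]

```text
time_s: 7.15
tool_pos: [0.6182, 0.3319, 0.3414]
tool_rot: [-179.8, -0.1, 113.3]
force: [0.1, 0.6, -3.0]
grip_width: 0.0113
grasp_force: 29.9
```

Run:
```python
from h import *
im,d=env.read_camera("scene"); cv2.imwrite("pics/s2.png",cv2.resize(im[110:260,180:340,::-1],None,fx=4,fy=4))
o=env.get_obs();print(o["time_s"],o["tool_pos"],o["tool_rot"],o["grip_width"],o["grasp_force"])
# steel plug below the black fingers: where is it in the scene cloud
P=cloud("scene",d); p=o["tool_pos"]
m=(d>0)&(P[...,2]>p[2]-.06)&(P[...,2]<p[2]-.02)&(np.linalg.norm(P[...,:2]-p[:2],axis=2)<.04)
print(m.sum(),P[m].mean(0)-p, P[m].min(0)-p,P[m].max(0)-p)
print("socket px pred",proj("scene",[*SOCK,.198]),"tcp px",proj("scene",p))
go([*SOCK,.245],113)
```

```text
7.2 [0.61881947 0.33022176 0.34214887] [-1.79829638e+02  1.77334988e-02  1.13175872e+02] 0.01191289471078467 29.939256040379405
124 [-0.00854613 -0.0063115  -0.03844102] [-0.02155549 -0.02346971 -0.05723242] [ 0.01439103  0.01741105 -0.02021868]
socket px pred [261.10445369 180.87379538] tcp px [259.28613749 135.70137749]
[-0.008, 0.016, 0.971] [-0.0009, 0.0001, 0.001]
```

View pics/s2.png

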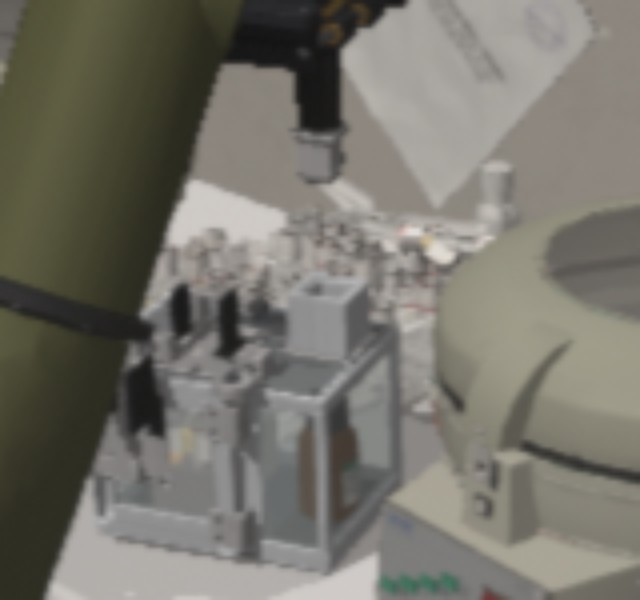

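Key hangs upright over the socket (crop 320,158 against mouth 331,285). Descending.

Emit:
jog_arm:
  motion:
    - [[0, 0.01, 0.2, 0, 0, 0, 1], [-0.01, 0.016, 0.5, 0, 0, 0.001, 1], [-0.01, 0.016, 0.75, 0, 0, 0.001, 1], [-0.01, 0.016, 0.8, 0, 0, 0.001, 1], [-0.01, 0.016, 0.8, 0, 0, 0.001, 1]]

```text
time_s: 7.7
tool_pos: [0.6215, 0.3277, 0.2633]
tool_rot: [-179.9, 0.1, 112.8]
force: [0.2, 0.2, -2.6]
grip_width: 0.0118
grasp_force: 29.9
```

Run:
```python
from h import *
im,d=env.read_camera("scene"); cv2.imwrite("pics/s3.png",cv2.resize(im[130:230,220:320,::-1],None,fx=6,fy=6,interpolation=cv2.INTER_CUBIC))
o=env.get_obs();print(o["time_s"],o["tool_pos"],o["tool_rot"],o["force"])
go([*SOCK,.24],113)
```

```text
7.75 [0.62184173 0.32866345 0.26484398] [1.79968014e+02 2.87856059e-02 1.12827097e+02] [ 0.67256508  0.48153314 -2.9029877 ]
[0.018, -0.009, 0.248] [0.0002, 0.0002, -0.001]
```

View pics/s3.png

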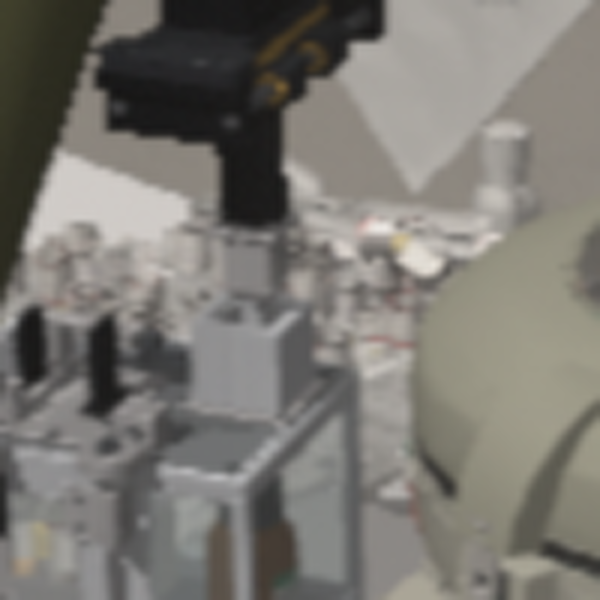

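Plug (crop x≈254) is lined up over the socket (centre x≈255).

Emit:
jog_arm:
  motion:
    - [[0.01, -0.01, 0, 0, 0, 0, 1], [0.01, -0.01, 0.05, 0, 0, 0, 1], [0.01, -0.01, 0.1, 0, 0, 0, 1], [0.01, -0.01, 0.14, 0, 0, 0, 1], [0.01, -0.01, 0.18, 0, 0, 0, 1]]

```text
time_s: 8.25
tool_pos: [0.62, 0.3301, 0.2455]
tool_rot: [-180.0, 0.0, 112.9]
force: [-0.0, -0.0, -3.2]
grip_width: 0.0119
grasp_force: 29.9
```

Emit:
jog_arm:
  motion:
    - [[0, 0, 0.03, 0, 0, 0, 1], [0, 0, 0.06, 0, 0, 0, 1], [0, 0, 0.06, 0, 0, 0, 1]]

```text
time_s: 8.55
tool_pos: [0.6199, 0.33, 0.2393]
tool_rot: [-179.9, 0.0, 112.9]
force: [-0.4, -0.6, -2.9]
grip_width: 0.0118
grasp_force: 29.9
```

No contact forces. Foot is about 15 mm in, so I'll continue to home (TCP about 0.218).

Emit:
jog_arm:
  motion:
    - [[0, 0, 0.04, 0, 0, 0, 1], [0, 0, 0.08, 0, 0, 0, 1], [0, 0, 0.11, 0, 0, 0, 1], [0, 0, 0.14, 0, 0, 0, 1], [0, 0, 0.14, 0, 0, 0, 1]]

```text
time_s: 9.05
tool_pos: [0.6199, 0.3301, 0.2255]
tool_rot: [-180.0, 0.0, 112.9]
force: [-0.6, 0.2, -2.5]
grip_width: 0.0119
grasp_force: 29.9
```

Emit:
jog_arm:
  motion:
    - [[0, 0, 0.03, 0, 0, 0, 1], [0, 0, 0.06, 0, 0, 0, 1], [0, 0, 0.08, 0, 0, 0, 1], [0, 0, 0.08, 0, 0, 0, 1]]

```text
time_s: 9.45
tool_pos: [0.6202, 0.3303, 0.2186]
tool_rot: [180.0, 0.0, 112.9]
force: [-0.7, -0.7, 1.0]
grip_width: 0.0117
grasp_force: 30.0
```

Emit:
jog_arm:
  motion:
    - [[0, 0, 0.02, 0, 0, 0, 1], [0, 0, 0.02, 0, 0, 0, 1], [0, 0, 0.02, 0, 0, 0, 1]]

```text
time_s: 9.75
tool_pos: [0.6201, 0.3303, 0.2184]
tool_rot: [179.9, 0.0, 112.9]
force: [-3.2, -2.3, 8.0]
grip_width: 0.0116
grasp_force: 30.0
```

Emit:
jog_arm:
  motion:
    - [[0, 0, 0, 0, 0, 0, 0], [0, 0, 0, 0, 0, 0, 0], [0, 0, 0, 0, 0, 0, 0], [0, 0, 0, 0, 0, 0, 0]]

```text
time_s: 10.15
tool_pos: [0.6218, 0.3308, 0.2176]
tool_rot: [179.7, -0.0, 112.9]
force: [3.6, 1.6, 6.0]
grip_width: 0.0359
grasp_force: 2.5
```

Emit:
jog_arm:
  motion:
    - [[0, 0, -0.1, 0, 0, 0, 0], [0, 0, -0.4, 0, 0, 0, 0], [0, 0, -0.8, 0, 0, 0, 0], [0, 0, -0.8, 0, 0, 0, 0]]

```text
time_s: 10.55
tool_pos: [0.6208, 0.3318, 0.302]
tool_rot: [179.6, -0.1, 112.9]
force: [0.1, -0.2, 0.9]
grip_width: 0.0677
grasp_force: 0.0
```

Run:
```python
from h import *
cg=C(.048,.0135)
go([*cg,.30],23)
```

```text
[0.253, -0.158, 0.006] [0.0004, -0.0007, 0.1665]
[0.141, -0.263, 0.006] [0.0004, -0.0007, 0.1665]
[-0.01, -0.298, 0.006] [0.0004, -0.0007, 0.1665]
```

Emit:
jog_arm:
  motion:
    - [[0.06, -0.04, 0, 0, 0, 0.042, 0], [0.13, -0.08, 0, 0, 0, 0.084, 0], [0.19, -0.12, 0, 0, 0, 0.126, 0], [0.253, -0.158, 0, 0, 0, 0.1665, 0]]

```text
time_s: 10.95
tool_pos: [0.5947, 0.3472, 0.2952]
tool_rot: [-179.9, 0.1, 82.6]
force: [0.1, -0.7, 0.5]
grip_width: 0.0863
grasp_force: 0.0
```

Emit:
jog_arm:
  motion:
    - [[0.04, -0.07, 0, 0, 0, 0.042, 0], [0.07, -0.13, 0, 0, 0, 0.084, 0], [0.11, -0.2, 0, 0, 0, 0.126, 0], [0.141, -0.263, 0, 0, 0, 0.1665, 0]]

```text
time_s: 11.35
tool_pos: [0.5701, 0.3646, 0.2952]
tool_rot: [-179.9, 0.1, 52.7]
force: [0.1, -0.6, 1.0]
grip_width: 0.0872
grasp_force: 0.0
```

Emit:
jog_arm:
  motion:
    - [[0, -0.08, 0, 0, 0, 0.042, 0], [0, -0.15, 0, 0, 0, 0.084, 0], [0, -0.23, 0, 0, 0, 0.126, 0], [-0.01, -0.298, 0, 0, 0, 0.1665, 0], [-0.01, -0.298, 0, 0, 0, 0.1665, 0]]

```text
time_s: 11.85
tool_pos: [0.5452, 0.3825, 0.2956]
tool_rot: [-180.0, 0.1, 23.1]
force: [-0.2, -0.0, 0.1]
grip_width: 0.087
grasp_force: 0.0
```

Run:
```python
from h import *
z0=np.load("scene0.npz")
im,d=env.read_camera("scene"); cv2.imwrite("pics/s4.png",cv2.resize(im[130:250,190:310,::-1],None,fx=5,fy=5,interpolation=cv2.INTER_CUBIC))
P=cloud("scene",d)
def near(q,r,zl,zh): return P[(d>0)&(np.linalg.norm(P[...,:2]-q,axis=2)<r)&(P[...,2]>zl)&(P[...,2]<zh)]
k=near(SOCK,.03,.2,.26); print("key above socket: n",len(k),"zmax",np.percentile(k[:,2],[50,98]))
o=env.get_obs();print(o["time_s"],o["tool_pos"],o["tool_rot"],o["qpos"][6])
go([*C(.048,.0135),.185],23)
```

```text
key above socket: n 158 zmax [0.21682931 0.23872661]
11.9 [0.54601421 0.38196175 0.29565615] [1.79977235e+02 7.97860822e-02 2.32181623e+01] -111.42483418290173
[0.011, -0.003, 0.553] [0.0001, 0.0002, 0.0006]
[0.011, -0.003, 0.553] [0.0001, 0.0002, 0.0006]
```

View pics/s4.png

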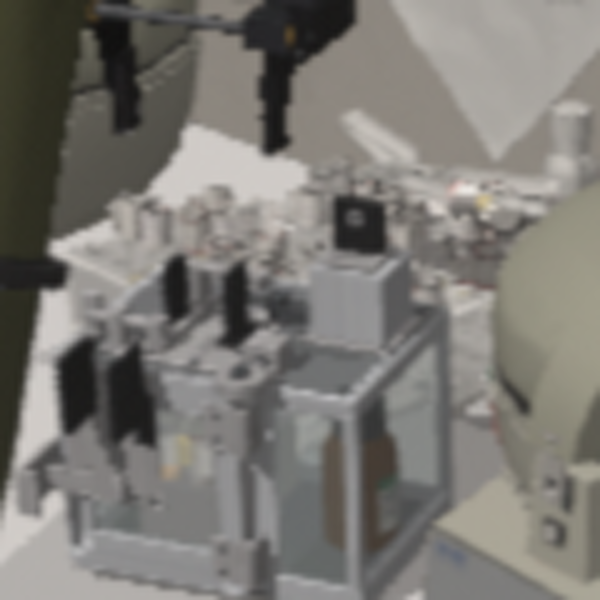

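Key sits home in the socket (crop 358,225; top at 0.238). Descending over the roof catch.

Emit:
jog_arm:
  motion:
    - [[0.01, 0, 0.2, 0, 0, 0, 0], [0.02, 0, 0.5, 0, 0, 0, 0], [0.02, -0.01, 0.7, 0, 0, 0, 0], [0.02, -0.01, 0.8, 0, 0, 0, 0], [0.02, -0.01, 0.8, 0, 0, 0, 0]]
  grip_force: 20

```text
time_s: 12.4
tool_pos: [0.5479, 0.3824, 0.2142]
tool_rot: [180.0, 0.2, 23.1]
force: [0.9, -1.5, -0.5]
grip_width: 0.0868
grasp_force: 0.0
```

Emit:
jog_arm:
  motion:
    - [[0, 0, 0.1, 0, 0, 0, 0], [0, 0, 0.2, 0, 0, 0, 0], [0, 0, 0.3, 0, 0, 0, 0], [0, 0, 0.3, 0, 0, 0, 0]]

```text
time_s: 12.8
tool_pos: [0.5476, 0.3827, 0.1841]
tool_rot: [180.0, 0.2, 23.0]
force: [-1.3, -1.5, -1.0]
grip_width: 0.0868
grasp_force: 0.0
```

Run:
```python
from h import *
o=env.get_obs();print(o["time_s"],o["tool_pos"],o["tool_rot"],o["force"])
go([*C(.048,.0135),.185],23)
```

```text
12.8 [0.54764031 0.38272638 0.18409928] [1.79956167e+02 1.61666041e-01 2.30077386e+01] [-1.30371581 -1.47769276 -1.0162811 ]
[0.003, -0.006, -0.009] [0.0002, 0.0009, 0.0]
```

Emit:
jog_arm:
  motion:
    - [[0, -0.01, -0.01, 0, 0, 0, 1], [0, -0.01, -0.01, 0, 0, 0, 1], [0, -0.01, -0.01, 0, 0, 0, 1], [0, -0.01, -0.01, 0, 0, 0, 1], [0, -0.01, -0.01, 0, 0, 0, 1]]

```text
time_s: 13.3
tool_pos: [0.5475, 0.3859, 0.1874]
tool_rot: [-179.9, -0.1, 23.0]
force: [-0.8, 4.7, -0.5]
grip_width: 0.0546
grasp_force: 2.1
```

Emit:
jog_arm:
  motion:
    - [[0, 0, 0, 0, 0, 0, 1], [0, 0, 0, 0, 0, 0, 1], [0, 0, 0, 0, 0, 0, 1], [0, 0, 0, 0, 0, 0, 1], [0, 0, 0, 0, 0, 0, 1]]

```text
time_s: 13.8
tool_pos: [0.5479, 0.385, 0.1874]
tool_rot: [-179.9, -0.0, 23.0]
force: [-0.2, 3.2, 1.6]
grip_width: 0.0347
grasp_force: 20.0
```

Emit:
jog_arm:
  motion:
    - [[0, 0, 0, 0, 0, 0, 1], [0, 0, 0, 0, 0, 0, 1], [0, 0, 0, 0, 0, 0, 1], [0, 0, 0, 0, 0, 0, 1]]

```text
time_s: 14.2
tool_pos: [0.5479, 0.385, 0.1874]
tool_rot: [-180.0, -0.0, 23.0]
force: [-0.2, 3.6, 2.1]
grip_width: 0.0353
grasp_force: 20.0
```

Emit:
jog_arm:
  motion:
    - [[0, 0, 0, 0, 0, 0, 0], [0, 0, 0, 0, 0, 0, 0], [0, 0, 0, 0, 0, 0, 0], [0, 0, 0, 0, 0, 0, 0], [0, 0, 0, 0, 0, 0, 0]]

```text
time_s: 14.7
tool_pos: [0.5482, 0.3827, 0.1865]
tool_rot: [179.8, 0.1, 23.0]
force: [0.3, -0.5, -0.0]
grip_width: 0.0675
grasp_force: 0.0
```

Emit:
jog_arm:
  motion:
    - [[0, 0, -0.2, 0, 0, 0, 0], [0, 0, -0.5, 0, 0, 0, 0], [0, 0, -0.9, 0, 0, 0, 0], [0, 0, -0.9, 0, 0, 0, 0], [0, 0, -0.9, 0, 0, 0, 0]]

```text
time_s: 15.2
tool_pos: [0.5489, 0.3826, 0.2774]
tool_rot: [179.9, -0.0, 22.9]
force: [0.3, -0.9, -0.6]
grip_width: 0.0869
grasp_force: 0.0
```

Run:
```python
from h import *
im,d=env.read_camera("top"); 
o=env.get_obs();print(o["time_s"],o["tool_pos"],o["tool_rot"],o["grip_width"])
ims,ds=env.read_camera("scene")
out=np.zeros((480,800,3),np.uint8)
out[:,:400]=cv2.resize(im[200:296,110:190,::-1],(400,480),interpolation=cv2.INTER_CUBIC)
out[:,400:]=cv2.resize(ims[150:246,190:270,::-1],(400,480),interpolation=cv2.INTER_CUBIC)
cv2.imwrite("pics/c5.png",out)
for a in (0,.17):
    c,s=np.cos(a),np.sin(a);f=lambda x,y:C(-.015+c*x-s*y,-.034+s*x+c*y)
    for nm,x,y in (("fix",-.021,.064),("sld",-.021,.096)): print(a,nm,proj("top",[*f(x,y),.175]),proj("scene",[*f(x,y),.175]))
a=.17;c,s=np.cos(a),np.sin(a);q=C(-.015+c*-.024-s*.075,-.034+s*-.024+c*.075)
go([*q,.27],23+np.degrees(a)); print(q)
```

```text
15.25 [0.54830871 0.38241524 0.27590486] [1.79845079e+02 1.15005788e-01 2.29049932e+01] 0.08657302871964079
0 fix [167.71359823 273.174393  ] [214.00419113 199.97917915]
0 sld [153.48926555 279.55858318] [204.25064267 198.34738667]
0.17 fix [171.73766306 276.89674789] [213.70086632 201.63860944]
0.17 sld [158.77044089 285.57332038] [203.14735123 200.74633034]
[-0.497, -0.116, 0.027] [0.0003, 0.0005, -0.0273]
[-0.485, -0.158, 0.026] [0.0003, 0.0005, -0.0273]
[0.44749351 0.3651303 ]
```

View pics/c5.png

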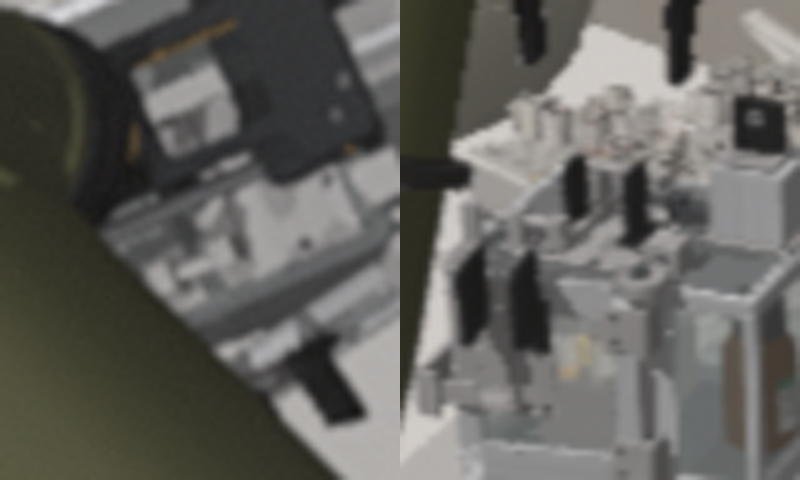

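Run:
```python
from h import *
im,d=env.read_camera("top");P=cloud("top",d);v,u=np.mgrid[:480,:640];g=im.max(2)
m=(u>164)&(u<188)&(v>264)&(v<288)&(g<60)&(P[...,2]>.166)&(P[...,2]<.19)&(d>0)
print(m.sum(),rect(P[m][:,:2]))
for a in (0,.17):
    c,s=np.cos(a),np.sin(a); print(a,C(-.015+c*-.021-s*.064,-.034+s*-.021+c*.064),23+np.degrees(a))
```

```text
65 (array([455.7, 355.9]), array([32. ,  8.8]), 37.6)
0 [0.46390564 0.36573241] 23.0
0.17 [0.45596605 0.35750035] 32.740282517223996
```

Gate stands ajar at about 0.17 rad (fixed tab matches the prediction within 2 mm). Moving above the gate grip and descending.

Emit:
jog_arm:
  motion:
    - [[-0.17, -0.04, 0.01, 0, 0, -0.009, 0], [-0.33, -0.08, 0.02, 0, 0, -0.018, 0], [-0.497, -0.116, 0.03, 0, 0, -0.027, 0]]

```text
time_s: 15.65
tool_pos: [0.4967, 0.3746, 0.272]
tool_rot: [179.9, 0.2, 27.9]
force: [0.6, 0.3, 0.4]
grip_width: 0.0869
grasp_force: 0.0
```

Emit:
jog_arm:
  motion:
    - [[-0.17, -0.05, 0.01, 0, 0, -0.009, 0], [-0.33, -0.1, 0.02, 0, 0, -0.018, 0], [-0.485, -0.158, 0.03, 0, 0, -0.027, 0], [-0.485, -0.158, 0.03, 0, 0, -0.027, 0], [-0.485, -0.158, 0.03, 0, 0, -0.027, 0]]

```text
time_s: 16.15
tool_pos: [0.4477, 0.3662, 0.2703]
tool_rot: [179.9, 0.1, 32.7]
force: [0.6, 0.4, 0.1]
grip_width: 0.0871
grasp_force: 0.0
```

Run:
```python
from h import *
o=env.get_obs();print(o["time_s"],o["tool_pos"],o["tool_rot"],o["qpos"])
go([.4475,.3645,.155],32.7)
```

```text
16.15 [0.44768059 0.36621181 0.27025367] [1.79937473e+02 5.85783969e-02 3.26624030e+01] [ -11.84536404   11.49782896  -34.63532967   89.72861449    6.63624765
   80.90229611 -104.33916618]
[-0.005, 0.006, 0.576] [0.0002, 0.0002, -0.0001]
[-0.005, 0.006, 0.576] [0.0002, 0.0002, -0.0001]
```

Emit:
jog_arm:
  motion:
    - [[0, 0, 0.2, 0, 0, 0, 0], [-0.01, 0.01, 0.5, 0, 0, 0, 0], [-0.01, 0.01, 0.75, 0, 0, 0, 0], [-0.01, 0.01, 0.85, 0, 0, 0, 0], [-0.01, 0.01, 0.9, 0, 0, 0, 0]]
  grip_force: 25

```text
time_s: 16.65
tool_pos: [0.4474, 0.3649, 0.1797]
tool_rot: [-180.0, 0.1, 32.7]
force: [0.1, -0.1, 0.6]
grip_width: 0.0869
grasp_force: 0.0
```

Emit:
jog_arm:
  motion:
    - [[0, 0, 0.1, 0, 0, 0, 0], [0, 0, 0.2, 0, 0, 0, 0], [0, 0, 0.25, 0, 0, 0, 0], [0, 0, 0.25, 0, 0, 0, 0]]

```text
time_s: 17.05
tool_pos: [0.4468, 0.3653, 0.1554]
tool_rot: [180.0, 0.1, 32.7]
force: [0.2, -0.0, 0.2]
grip_width: 0.0869
grasp_force: 0.0
```

Run:
```python
from h import *
o=env.get_obs();print(o["time_s"],o["tool_pos"],o["tool_rot"],o["force"])
go([.4475,.3650,.155],32.7)
```

```text
17.05 [0.44682841 0.36528925 0.15535558] [1.79990821e+02 6.40379761e-02 3.27145492e+01] [ 0.20997439 -0.00563817  0.2201768 ]
[0.004, 0.006, 0.004] [0.0001, 0.0004, 0.0001]
```

Emit:
jog_arm:
  motion:
    - [[0, 0, 0, 0, 0, 0, 1], [0, 0, 0, 0, 0, 0, 1], [0, 0, 0, 0, 0, 0, 1], [0, 0, 0, 0, 0, 0, 1], [0, 0, 0, 0, 0, 0, 1]]

```text
time_s: 17.55
tool_pos: [0.4472, 0.3656, 0.1562]
tool_rot: [180.0, -0.0, 32.7]
force: [0.3, 0.6, -0.2]
grip_width: 0.0547
grasp_force: 0.0
```

Emit:
jog_arm:
  motion:
    - [[0, 0, 0, 0, 0, 0, 1], [0, 0, 0, 0, 0, 0, 1], [0, 0, 0, 0, 0, 0, 1], [0, 0, 0, 0, 0, 0, 1], [0, 0, 0, 0, 0, 0, 1]]

```text
time_s: 18.05
tool_pos: [0.4476, 0.3647, 0.1561]
tool_rot: [179.9, 0.0, 32.6]
force: [0.7, -2.1, 2.1]
grip_width: 0.0292
grasp_force: 25.0
```

Run:
```python
from h import *
o=env.get_obs();print(o["time_s"],o["tool_pos"],o["tool_rot"],o["force"],o["grip_width"])
p=o["tool_pos"][:2]; y0=o["tool_rot"][2]
H=C(-.015,-.034); print("hinge",H,"radius",np.linalg.norm(p-H),"gate angle", y0-23)
# tool-fixed arc: hinge in tool coords constant; call of 28 deg
r=R.from_euler("z",0)
def step(th): # shift in tool axes for gate turn th (deg), starting anywhere
    rel=R.from_euler("xyz",[180,0,y0],degrees=True).inv().apply([*(p-H),0])  # hinge->tcp in tool axes
    rt=R.from_rotvec([0,0,-np.radians(th)]); return np.round((rt.apply(rel)-rel)*10,3),round(-th/180,4)
for th in (5,10,15,20,25,30): print(th,step(th))
```

```text
18.05 [0.4476457  0.36470869 0.15609343] [1.79949906e+02 1.87535500e-02 3.26357782e+01] [ 0.65248928 -2.08836666  2.07264252] 0.029230320274640724
hinge [0.50824304 0.31502545] radius 0.0783610977433384 gate angle 9.635778152444104
5 (array([-0.064,  0.024, -0.   ]), -0.0278)
10 (array([-0.126,  0.053,  0.   ]), -0.0556)
15 (array([-0.185,  0.088,  0.   ]), -0.0833)
20 (array([-0.24 ,  0.128,  0.   ]), -0.1111)
25 (array([-0.292,  0.172,  0.   ]), -0.1389)
30 (array([-0.34 ,  0.221,  0.   ]), -0.1667)
```

Gate tabs are fully squeezed (29 mm). Swinging along the arc about the hinge.

Emit:
jog_arm:
  motion:
    - [[-0.064, 0.024, 0, 0, 0, -0.0278, 1], [-0.126, 0.053, 0, 0, 0, -0.0556, 1], [-0.185, 0.088, 0, 0, 0, -0.0833, 1], [-0.24, 0.128, 0, 0, 0, -0.1111, 1], [-0.292, 0.172, 0, 0, 0, -0.1389, 1]]

```text
time_s: 18.55
tool_pos: [0.4321, 0.3346, 0.1561]
tool_rot: [180.0, 0.0, 57.8]
force: [0.3, -1.3, 0.7]
grip_width: 0.0292
grasp_force: 25.0
```

```bash
cat > g.py <<'E'
from h import *
o=env.get_obs();p=o["tool_pos"][:2];y=o["tool_rot"][2];H=C(-.015,-.034)
print(o["time_s"],o["tool_pos"],o["tool_rot"],o["force"],o["wrist_torque"],o["grip_width"])
q=np.array([X@(p-H),Y@(p-H)]); print("radius",np.linalg.norm(q),"angle by yaw",y-23,"by position",np.degrees(np.arctan2(q[1],q[0]))-np.degrees(np.arctan2(.075,-.024)))
E
python3 g.py
```

```text
18.55 [0.43206549 0.3346223  0.15608357] [1.79984778e+02 8.48604349e-03 5.78433994e+01] [ 0.27406574 -1.25885224  0.70215863] [ 0.05359048  0.23890388 -0.32975979] 0.02924097883089366
radius 0.07865783212566485 angle by yaw 34.84339944072554 by position 34.82867351059252
```

Tracking well with low forces.

Emit:
jog_arm:
  motion:
    - [[-0.064, 0.024, 0, 0, 0, -0.0278, 1], [-0.126, 0.053, 0, 0, 0, -0.0556, 1], [-0.185, 0.088, 0, 0, 0, -0.0833, 1], [-0.24, 0.128, 0, 0, 0, -0.1111, 1], [-0.292, 0.172, 0, 0, 0, -0.1389, 1]]

```text
time_s: 19.05
tool_pos: [0.4306, 0.3006, 0.1561]
tool_rot: [-180.0, 0.1, 82.9]
force: [-1.1, -1.3, 2.8]
grip_width: 0.0292
grasp_force: 25.0
```

Emit:
jog_arm:
  motion:
    - [[-0.064, 0.024, 0, 0, 0, -0.0278, 1], [-0.126, 0.053, 0, 0, 0, -0.0556, 1], [-0.185, 0.088, 0, 0, 0, -0.0833, 1], [-0.24, 0.128, 0, 0, 0, -0.1111, 1], [-0.292, 0.172, 0, 0, 0, -0.1389, 1]]

```text
time_s: 19.55
tool_pos: [0.4437, 0.2693, 0.1561]
tool_rot: [-179.9, 0.1, 107.9]
force: [-1.7, -1.0, 3.7]
grip_width: 0.0292
grasp_force: 25.0
```

```bash
python3 g.py
```

```text
19.55 [0.44368968 0.269332   0.15611749] [-1.79896626e+02  5.47155557e-02  1.07858749e+02] [-1.74847362 -1.04562605  3.6508546 ] [-0.37083491  0.57599154 -0.28098926] 0.029185835279214437
radius 0.0790887361854296 angle by yaw 84.8587493491215 by position -275.45228261757325
```

Emit:
jog_arm:
  motion:
    - [[-0.064, 0.024, 0, 0, 0, -0.0278, 1], [-0.14, 0.06, 0, 0, 0, -0.0615, 1], [-0.14, 0.06, 0, 0, 0, -0.0615, 1], [-0.14, 0.06, 0, 0, 0, -0.0615, 1], [-0.14, 0.06, 0, 0, 0, -0.0615, 1]]

```text
time_s: 20.05
tool_pos: [0.4534, 0.258, 0.1561]
tool_rot: [-179.9, 0.1, 118.6]
force: [-2.8, -3.2, 4.7]
grip_width: 0.0294
grasp_force: 25.0
```

```bash
python3 g.py
python3 - <<'E'
from h import *
im,d=env.read_camera("scene"); cv2.imwrite("pics/f.png",cv2.resize(im[110:310,170:430,::-1],None,fx=3,fy=3,interpolation=cv2.INTER_CUBIC))
E
```

```text
20.05 [0.45340422 0.25795687 0.15609087] [-1.79864224e+02  5.66580779e-02  1.18644477e+02] [-2.84342387 -3.15027341  4.68557361] [-0.70769919  0.89839948 -0.29497652] 0.029403789678308406
radius 0.07914618337558607 angle by yaw 95.64447666758244 by position -264.60319915815296
```

View pics/f.png

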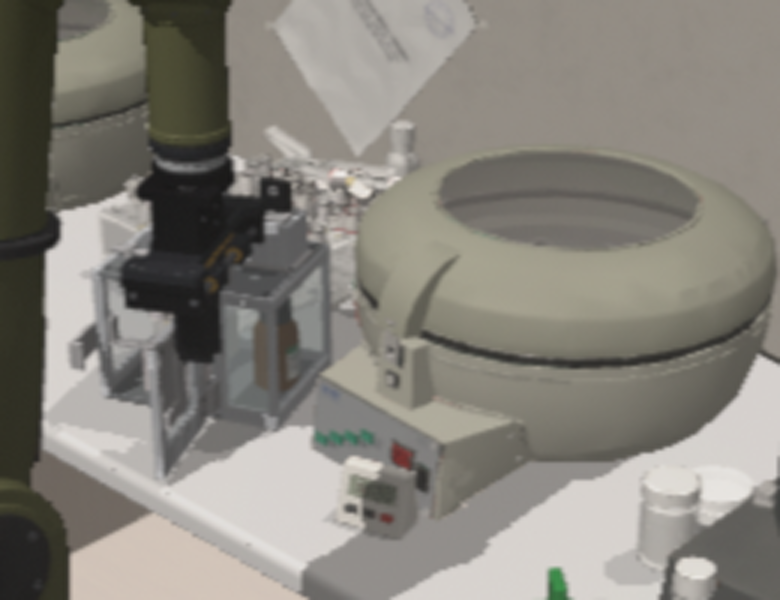

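The gate stands open at about 95° in the jaws (crop 180,400). The key is home (275,195), and the timer, jar and bottle are untouched. Handing in.

```bash
python3 -c "
from cell import env
print(env.sign_off())"
```

```text
the job is handed in; nothing more can be done
None
```

I handed the job in at about 20 s: key home in the lock socket, gate sprung ajar by the roof catch and swung to about 95°, and the gripper still holding it there with the bystanders untouched; the sign-off gave no verdict.

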